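# Seat a straightedge against two gauge pins and an end stop

## Robot

A 7-joint arm with a two-finger parallel gripper is mounted at the origin on a cart in front of the work surface, level with it; the furniture and walls round the work are solid. World frame = base frame: x ahead of the robot, y to its left, z up, the work surface at z = 0. Lengths are in m, angles in rad, forces in N, time in s.
With the tool pointing down it reaches from about 0.425 to 0.875 m from the base axis. Payload 4.7 kg.
Tool frame: the origin (TCP) lies on the centre line of the jaws, within the pads' length; the fingertips stand 14 mm ahead of it and the grasp point (between the pads) lies 5 mm behind it; z points along the fingers, y is the direction in which the jaws open and shut (so a half turn about z gives the same grasp; the last joint's range is limited). The gripper opens to 87 mm and grips with 3 to 60 N. Pads are 19 mm wide; open, the fingers measure 117 mm over their backs; the gripper's body (75 mm by 190 mm) begins 51 mm behind the grasp point.
Start: joints at [-1.134, 0.321, -0.07, 1.45, 0.023, 1.371, -0.057], TCP at [0.267, 0.593, 0.237] pointing down, gripper open.
Joint ranges: [-2.86, 2.86], [-0.3, 2.09], [-1.38, 1.24], [0.06, 2.45], [-1.56, 4.7], [0.09, 2.05], [-2.69, 2.69]. Speed limits (rad/s): [2.57, 2.57, 3.14, 3.14, 3.14, 3.14, 3.14].

## Interface

Orientations are given as a rotation vector (axis times angle).
In Python, from bench import ctrl gives the robot as it stands. The module is installed in compiled form; this text tells all that it offers.
- The arm moves only by the tool step_arm, never from a script. Its argument "plan" is a list of rows, each a list of 3 entries, a list of its own where there are three numbers: the turn, a rotation vector about the tool's x, y, z in rad, then the shift along the tool's x, y, z in m, then the closure in counts, from 0 (fully open) to 255 (shut). In form: [[[rx, ry, rz], [x, y, z], hand], ...]. A call has exactly 10 rows; each row is the pose to reach, as a shift and turn from the pose commanded when the call began, along the tool's axes at that moment; what a row does not reach only later rows make up. A row lasts 1/8 s, in which the tool goes at most 62.5 mm and 10.7 degrees, less where a joint would pass 70% of its speed; a pose out of reach is approached as far as the arm can. A call with a gripper value outside its range is refused whole. The fingers move at their own pace and stop on an object; "squeeze" is the grip in N (left out, the last holds). Time passes only in rows, so rows that repeat a pose let the fingers close, or fill a call up. It gives the time, the measured TCP pose, the force and the opening at its end, in the units of the state.
- ctrl.get_state(): the state, without advancing time (a new reading comes with each control period).
- ctrl.get_image(name): name is "scene" or "top"; returns the picture (384x512x3 uint8, red, green, blue); there is no depth.
- ctrl.calibration(name): a dict with "fov_y" (degrees; the focal length in pixels is half the picture's height over the tangent of half this angle, whatever the lens; pixels are square), "cx", "cy" (the principal point, pixels), "k1" (the pictures are not rectified: a ray, as slopes to the right and down, at radius r is drawn at 1 + k1 r^2 times it, then the intrinsics apply), "rvec" (rotation vector, rad) and "tvec" (3), from world to camera coordinates, as OpenCV has them. Camera axes: x right, y down, z forward; pixel columns grow to the right and rows downward; lengths in m; the calibration is good to about 2 mm. A picture is of the moment at which its call begins. calibration takes no time and is no camera call.
- ctrl.close_job(): hands the job in, once; it reports no verdict.
Trained networks look in the newest picture that a camera, given by its name, has taken for a name from the list of things; names that differ only in an ending like _2 or _b are one class to them, and where a whole thing is asked for, a point or a joint stands for the part that bears it (a point fixed in the world has none). Each returns a list of dicts, best first, with "score" (0 to 1); they miss things now and then, are a little off and sometimes report something else, mostly with a low value. They report only what shows in the picture. A call takes as long as a camera call.
- ctrl.cut_out(camera, label): "pixels" (384x512 bool, what is visible of it) and "rect" ([left, top, width, height] in pixels, round what is visible of it).
The state is a dict: "time": time; "joint_positions": joint angles; "qd": joint speeds; "joint_torque": joint torques, N m; "position": TCP position; "tool_rot": TCP orientation; "ft_force": force on the tool from outside, world axes, zero at the start; "torque": the same for the moment, N m; "grip_width": opening from 0.0 (shut) to 1.0 (fully open).
Only numpy, scipy, OpenCV 4.12 (cv2) and the standard library are available. Lean on these libraries where they do the work, as an engineer would, in place of code of your own. Each camera call takes 0.05 s, during which the arm holds its last target.

## Task

Set up the steel straightedge for scribing a line: take it by its knob, lay it flat on the grey marking-out plate on the robot's side of the two brass gauge pins, and slide it until its long edge bears on both pins at once. Then slide it along the pins until its end also meets the red-capped stop post, so that it bears on all three together for a moment, and let go of it there. Press only lightly on the pins and post, and leave the other parts and tools where they are.

Things in the scene. Friction and masses are not known exactly. Their poses are not given: they have to be found in the camera images.
- straightedge: Loose steel straightedge, a bar 30 x 240 x 10 mm (own x, y, z), 0.45 kg nominal, with a round vertical black knob at its middle (24 mm diameter, from 10 to 38 mm above the underside) to grip and push it by. Origin: centre of the underside; own y runs along the bar, z up; it is the same either way round (only the tick marks on one long edge tell). It starts flat on the worktop to the right of the plate. The round knob can turn a little in the grip.
- plate: Fixed grey steel marking-out plate 200 x 340 x 12 mm (own x, y, z) on the worktop; origin: centre of its underside; own x points away from the robot, so its top is 12 mm above the worktop. White scribed lines run along its y.
- pin_left: Left brass gauge pin, rigidly fixed upright on the plate, 10 mm diameter, 24 mm tall, with a thin white ring mark under it; origin on the pin's axis at the plate's top. About 75 mm left of the plate's middle; the line through the two pins is up to about 4 degrees off the plate's own y. Pushing the bar on it is a hard contact.
- pin_right: Right brass gauge pin, same as pin_left, about 75 mm right of the plate's middle.
- stop_post: Rigidly fixed dark steel stop post with a red cap on the plate, 12 mm diameter, 30 mm tall; origin on its axis at the plate's top. It stands about 20 mm nearer the robot than the pin line and 138 mm from the plate's middle, at the left end in some starts and at the right end in others; it meets the straightedge's end face.
- plug: Flush round plug, 15 mm across, at the other end of the plate from the stop post, where a post could stand; nothing to do there. Origin at the plate's top.
- end_cap: White motor end cap, 58 mm across, 16 mm high, loose on the plate behind the pins; bystander. Origin: centre of the underside.
- stator: Grey stator ring with copper coils, 58 mm across, 23 mm high, loose on the plate behind the pins; bystander. Origin: centre of the underside.
- screwdriver: Screwdriver with a red handle, 22 x 148 x 22 mm, loose on the worktop to the left of the plate; bystander. Origin: centre of the underside.

How it is judged:
By the outcome, as a careful person would: the job done as asked, in the order asked, and still so for the second after the job is handed in, with the robot touching nothing.
It also fails if it takes over 61 s, if anything falls off the work surface, if the arm or the gripper's body presses on something with over 40 N, if the wrist force passes 120 N, or if a joint passes its speed limit or range.

## Working session

There is one attempt and no reset: what is moved stays moved. The work goes in short steps, Python scripts to look and compute and a tool call to move; the robot and the scene stay as the last step left them, time stands still between calls to the robot, and variables do not carry over. Pictures are saved under pics/ and viewed, and the job is handed in when it is done.

Besides the shell and the picture viewer there is one more tool, called as name(argument=value, ...), one argument or row to a line, values as JSON. step_arm: Moves the arm, as the interface text tells. Its arguments: {"type":"object","properties":{"plan":{"type":"array"},"squeeze":{"type":"number"}},"required":["plan"]}

```bash
mkdir -p pics; cat > h.py <<'E'
import numpy as np, cv2
from bench import ctrl
from scipy.spatial.transform import Rotation as R
def cal(n):
    c=ctrl.calibration(n); f=192/np.tan(np.radians(c['fov_y'])/2)
    return c,f,R.from_rotvec(c['rvec']).as_matrix(),np.array(c['tvec'])
def ray(n,u,v):
    c,f,M,t=cal(n); d=np.array([(u-c['cx'])/f,(v-c['cy'])/f]); s=d.copy()
    for _ in range(30): s=d/(1+c['k1']*(s@s))
    o=-M.T@t; w=M.T@np.array([s[0],s[1],1]); return o,w/np.linalg.norm(w)
def onz(n,u,v,z):
    o,d=ray(n,u,v); return o+d*(z-o[2])/d[2]
def proj(n,P):
    c,f,M,t=cal(n); p=M@np.array(P)+t; s=p[:2]/p[2]; s=s*(1+c['k1']*(s@s)); return s*f+[c['cx'],c['cy']]
def tri(a,b):
    A=[];B=[]
    for n,(u,v) in (('scene',a),('top',b)):
        o,d=ray(n,u,v); P=np.eye(3)-np.outer(d,d); A.append(P);B.append(P@o)
    X=np.linalg.solve(sum(A),sum(B)); return X,[np.linalg.norm(a@X-b) for a,b in zip(A,B)]
def save(n,name,scale=1.5):
    im=ctrl.get_image(n); cv2.imwrite(f'pics/{name}.png',cv2.resize(im[:,:,::-1],None,fx=scale,fy=scale,interpolation=cv2.INTER_CUBIC)); np.save(f'pics/{name}.npy',im); return im
E
python3 - <<'E'
from h import *
for n in('scene','top'):
    save(n,n+'0'); print(ctrl.calibration(n)); o,d=ray(n,256,192); print(o,d)
s=ctrl.get_state(); print(s)
for n in('scene','top'):
  for l in ['straightedge','plate','pin_left','pin_right','stop_post','plug','end_cap','stator','screwdriver']:
    for r in ctrl.cut_out(n,l)[:3]:
      p=np.argwhere(r['pixels']); print(n,l,round(r['score'],2),r['rect'],p.mean(0)[::-1].round(1),len(p))
print(ctrl.get_state()['time'])
E
```

```text
{'fov_y': 49.0024590976858, 'cx': 250.97544986949967, 'cy': 187.9427627840872, 'k1': -0.04121295323992069, 'rvec': array([ 2.26875486, -0.86745524,  0.32473128]), 'tvec': array([-0.44322554,  0.30904507,  0.87094087])}
[ 0.09865702 -0.56661693  0.84835593] [ 0.44691297  0.49373829 -0.74598344]
{'fov_y': 53.55301953054598, 'cx': 255.39965407790896, 'cy': 195.70985477612908, 'k1': -0.08153236762127809, 'rvec': array([ 2.12682557, -2.18709491,  0.11000967]), 'tvec': array([0.00552695, 0.56263321, 1.20980023])}
[ 0.4213322  -0.02301754  1.26576168] [ 0.12336551  0.00847125 -0.99232514]
{'time': 0.1, 'joint_positions': array([-1.13390927,  0.32174451, -0.07010604,  1.45152885,  0.02262841,
        1.37077716, -0.05692887]), 'qd': array([-3.77246505e-05, -2.04960006e-03,  1.43277357e-04, -3.49303092e-03,
        1.14638215e-03, -1.22389142e-03, -1.86439795e-04]), 'joint_torque': array([-8.48974814e-04, -4.92566907e+01, -4.06128885e-01, -3.13398814e+01,
       -6.42128382e-02,  3.94568872e-02,  5.63352910e-05]), 'position': array([0.26655093, 0.59233613, 0.23558599]), 'tool_rot': array([-6.
[... 275 characters left out ...]
plate 0.91 [180.6, 139.5, 131.3, 108.4] [241.  192.3] 6203
scene end_cap 0.69 [265.3, 180.6, 19.5, 21.0] [276.4 187.9] 326
scene stator 0.55 [238.2, 157.9, 24.6, 15.0] [248.  162.5] 332
scene stator 0.55 [178.2, 138.9, 132.2, 107.4] [241.2 192.4] 6520
scene screwdriver 0.53 [161.1, 156.2, 13.0, 14.0] [166.5 162.9] 87
top straightedge 0.89 [317.4, 200.2, 68.0, 17.3] [349.9 207.2] 687
top plate 0.79 [191.5, 158.6, 99.2, 66.3] [242.1 192.3] 5504
top pin_left 0.64 [319.2, 201.3, 63.3, 14.1] [350.6 207.2] 574
top pin_left 0.2 [192.6, 158.4, 100.0, 64.4] [241.7 192.2] 5384
top end_cap 0.55 [255.1, 161.0, 17.0, 15.8] [264.8 170.6] 239
top stator 0.63 [218.8, 162.4, 20.1, 16.9] [228.1 170. ] 191
1.0
```

```bash
python3 - <<'E'
import numpy as np,cv2
a=np.load('pics/scene0.npy')[120:340,140:400,::-1]; cv2.imwrite('pics/sc_crop.png',cv2.resize(a,None,fx=2.7,fy=2.7,interpolation=cv2.INTER_CUBIC))
a=np.load('pics/top0.npy')[145:240,180:395,::-1]; cv2.imwrite('pics/tp_crop.png',cv2.resize(a,None,fx=3.7,fy=3.7,interpolation=cv2.INTER_CUBIC))
E
```

```text
(no output)
```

View pics/scene0.png

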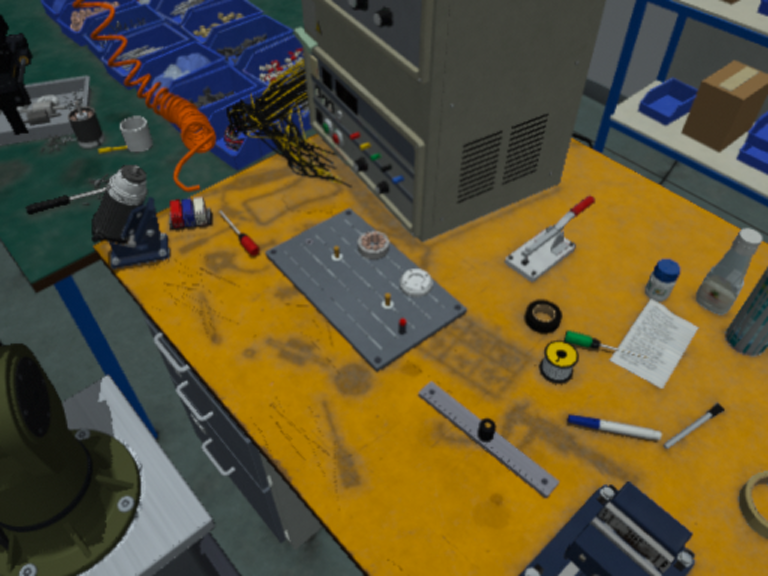

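View pics/sc_crop.png

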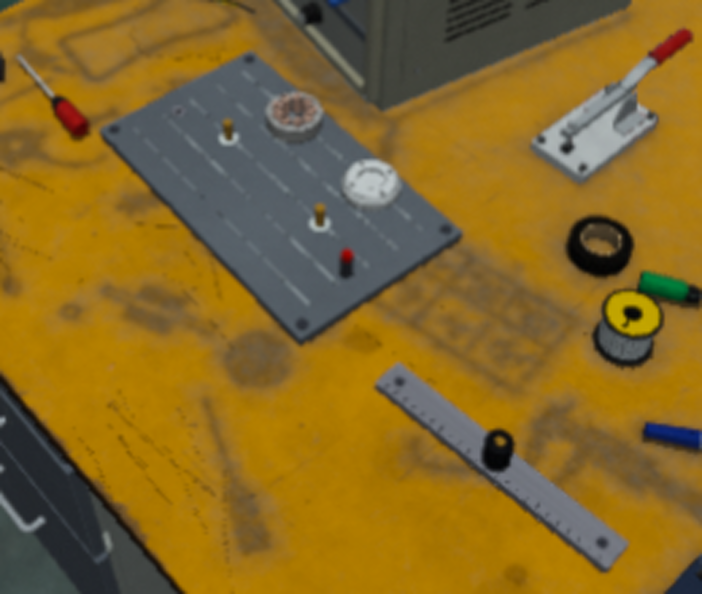

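View pics/tp_crop.png

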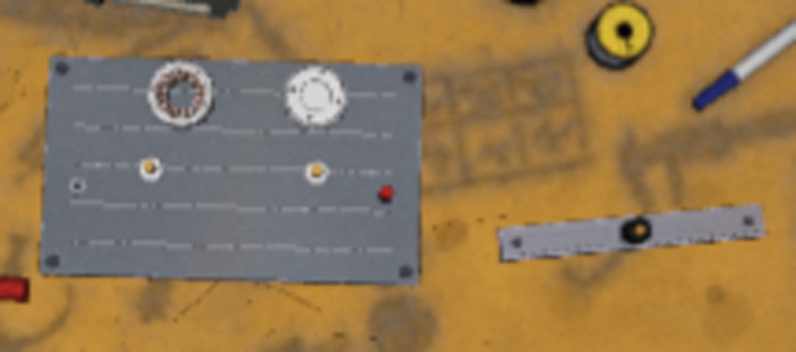

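```bash
cat > m.py <<'E'
from h import *
from scipy import ndimage as nd
def seg(n,im,lo,hi,box,minp=3):
    h=cv2.cvtColor(im,cv2.COLOR_RGB2HSV); m=cv2.inRange(h,np.array(lo),np.array(hi))>0
    x0,y0,x1,y1=box; k=np.zeros_like(m); k[y0:y1,x0:x1]=m[y0:y1,x0:x1]
    l,c=nd.label(k); out=[]
    for i in range(1,c+1):
        p=np.argwhere(l==i)
        if len(p)>=minp: out.append((p.mean(0)[::-1].round(2),len(p),p.min(0)[::-1],p.max(0)[::-1]))
    return out
E
python3 - <<'E'
from m import *
for n,box in(('scene',(176,135,316,250)),('top',(190,158,296,222))):
    im=np.load(f'pics/{n}0.npy')
    print(n,'red',seg(n,im,(170,100,60),(180,255,255),box,1),seg(n,im,(0,150,60),(8,255,255),box))
    print('brass',seg(n,im,(12,90,80),(28,255,255),box,2))
    print('white',seg(n,im,(0,0,190),(180,60,255),box,4))
for n,box in(('scene',(310,270,335,300)),('top',(340,195,362,215))):
    im=np.load(f'pics/{n}0.npy')
    print(n,'knob',seg(n,im,(0,0,0),(180,255,60),box,4))
E
```

```text
scene red [(array([268., 212.]), 3, array([267, 212]), array([269, 212])), (array([266. , 214.5]), 4, array([266, 213]), array([266, 216])), (array([270., 213.]), 1, array([270, 213]), array([270, 213])), (array([270., 215.]), 1, array([270, 215]), array([270, 215]))] [(array([268.15, 214.46]), 13, array([267, 213]), array([270, 216]))]
brass [(array([241.86, 198.92]), 7879, array([176, 135]), array([315, 249])), (array([223.88, 165.12]), 8, array([223, 164]), array([225, 166])), (array([258., 197.]), 11, array([257, 195]), array([259, 199])), (array([257. , 201.5]), 2, array([257, 201]), array([257, 202])), (array([259. , 201.5]), 2, array([259, 201]), array([259, 202]))]
white [(array([278.25, 180.5 ]), 8, array([276, 180]), array([281, 181])), (array([270.45, 183.73]), 11, array([269, 181]), array([272, 186])), (array([276.1 , 187.75]), 52, array([272, 184]), array([281, 192])), (array([283.83, 187.42]), 12, array([282, 185]), array([285, 190]))]
top red [(array([284.5, 195. ]), 2, array([284, 195]), array([285, 195])), (array([283., 198.]), 1, array([283, 198]), array([283, 198])), (array([285., 198.]), 1, array([285, 198]), array([285, 198]))] [(array([284.  , 196.71]), 7, array([283, 196]), array([285, 198]))]
brass [(array([243.61, 180.11]), 694, array([190, 158]), array([295, 221])), (array([219.83, 189.83]), 6, array([219, 189]), array([221, 191])), (array([265.17, 190.83]), 6, array([264, 190]), array([266, 192]))]
white [(array([264.71, 170.52]), 135, array([258, 164]), array([272, 177])), (array([223. , 175.5]), 4, array([222, 175]), array([224, 176])), (array([220.8, 191.8]), 5, array([219, 191]), array([222, 192]))]
scene knob [(array([323.88, 286.94]), 128, array([319, 279]), array([329, 294]))]
top knob [(array([351.09, 207.09]), 34, array([348, 204]), array([355, 210]))]
```

```bash
python3 - <<'E'
import numpy as np,cv2
S=np.load('pics/scene0.npy');T=np.load('pics/top0.npy')
def g(im,x0,y0,w,h,f): return cv2.resize(im[y0:y0+h,x0:x0+w,::-1],None,fx=f,fy=f,interpolation=cv2.INTER_NEAREST)
a=g(S,215,155,60,70,6); b=g(T,190,180,100,20,7); c=g(S,305,270,40,40,8); d=g(T,310,195,80,24,7)
for i,x in enumerate((a,b,c,d)): cv2.imwrite(f'pics/z{i}.png',x)
H=np.full((480+170,0,3),0,np.uint8)
can=np.zeros((600,800,3),np.uint8)
can[:420,:360]=a; can[:320,370:690]=c; can[430:570,0:700]=b; cv2.imwrite('pics/z.png',can)
E
```

```text
(no output)
```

View pics/z.png

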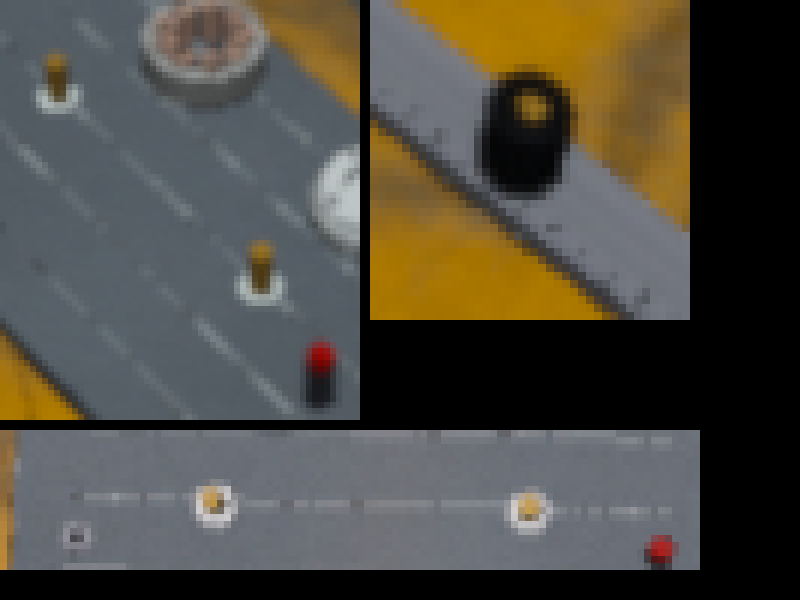

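View pics/z3.png

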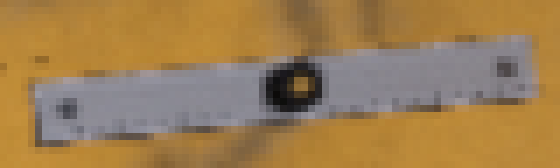

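```bash
python3 - <<'E'
from m import *
P={'pinL top':((224,164.5),(219.8,189.1)),'pinL base':((224,171),(220.1,190.1)),'pinR top':((258,195.5),(264.9,190.5)),'pinR base':((258,202.3),(265.2,191.1)),'post top':((268,212.5),(283.9,196.2)),'knob top':((324.9,282.6),(352.6,206.6))}
Z=dict(zip(P,(.036,.012,.036,.012,.042,.038)))
for k,(a,b) in P.items():
    X,r=tri(a,b); print(k,X.round(4),np.round(r,4),'scene@z',onz('scene',*a,Z[k])[:2].round(4),'top@z',onz('top',*b,Z[k])[:2].round(4))
a=onz('top',319.2,209.9,.01);b=onz('top',381.8,204.2,.01);print(a,b,b-a)
# bar & plate masks
for n in('scene','top'):
    ctrl.get_image(n)
    for l,z in(('straightedge',.010),('plate',.012)):
        r=ctrl.cut_out(n,l)[0]; m=r['pixels'].astype(np.uint8)
        c=max(cv2.findContours(m,0,2)[0],key=cv2.contourArea)[:,0,:].astype(float)
        W=np.array([onz(n,u,v,z)[:2] for u,v in c])
        rr=cv2.minAreaRect((W*1000).astype(np.float32)); print(n,l,rr, cv2.boxPoints(rr).round(0).tolist())
E
```

```text
pinL top [0.5875 0.1052 0.0363] [0.0004 0.0004] scene@z [0.588  0.1052] top@z [0.5872 0.1054]
pinL base [0.5875 0.1072 0.0094] [0.0002 0.0002] scene@z [0.5861 0.105 ] top@z [0.587 0.107]
pinR top [ 0.5789 -0.0422  0.0382] [0.001 0.001] scene@z [ 0.5811 -0.0413] top@z [ 0.5783 -0.0416]
pinR base [ 0.5795 -0.043   0.0118] [0.0001 0.0001] scene@z [ 0.5795 -0.0432] top@z [ 0.5793 -0.0429]
post top [ 0.5576 -0.1027  0.0424] [0.0006 0.0006] scene@z [ 0.5583 -0.1028] top@z [ 0.5572 -0.1024]
knob top [ 0.5177 -0.3248  0.0386] [0.0006 0.0006] scene@z [ 0.5186 -0.3249] top@z [ 0.5173 -0.3245]
[ 0.51179461 -0.21969932  0.01      ] [ 0.52456938 -0.42988372  0.01      ] [ 0.01277477 -0.2101844   0.        ]
scene straightedge ((520.5572509765625, -325.4264221191406), (47.269493103027344, 244.1712188720703), 3.9651122093200684) [[489.0, -205.0], [505.0, -449.0], [553.0, -446.0], [536.0, -202.0]]
scene plate ((581.9935302734375, 30.935821533203125), (348.76007080078125, 207.57257080078125), 87.44889068603516) [[471.0, -139.0], [678.0, -148.0], [693.0, 201.0], [486.0, 210.0]]
top straightedge ((518.0836791992188, -326.26556396484375), (30.12715721130371, 236.08331298828125), 3.4137814044952393) [[496.0, -209.0], [510.0, -445.0], [540.0, -443.0], [526.0, -208.0]]
top plate ((584.1109619140625, 34.21070861816406), (345.5714416503906, 203.5269012451172), 87.45153045654297) [[475.0, -134.0], [678.0, -143.0], [693.0, 202.0], [490.0, 211.0]]
```

```bash
cat > p.py <<'E'
from h import *
def Rt(deg): # tool down, tool y at world angle deg
    a=np.radians(deg); y=np.array([np.cos(a),np.sin(a),0]); z=np.array([0,0,-1.]); return np.c_[np.cross(y,z),y,z]
def rel(p0,a0,p1,a1):
    return (np.r_[0,0,-np.radians(a1-a0)].round(3).tolist(), (Rt(a0).T@(np.array(p1)-np.array(p0))).round(4).tolist())
def ang(rv):
    y=R.from_rotvec(rv).as_matrix()[:,1]; return np.degrees(np.arctan2(y[1],y[0]))
E
python3 - <<'E'
from p import *
s=ctrl.get_state(); a0=ang(s['tool_rot']); print(a0,s['time'],s['position'],R.from_rotvec(s['tool_rot']).as_matrix()[:,2])
p0=[.267,.593,.237]
print(rel(p0,a0,[.5,.08,.237],a0-80))
p1=[.5,.08,.237]
print(rel(p1,a0-80,[.518,-.325,.12],-86.5))
E
```

```text
65.7793829113617 1.3 [0.26672259 0.59276695 0.23659194] [ 8.42798996e-05  3.29683908e-05 -9.99999996e-01]
([0.0, 0.0, 1.396], [-0.4229, -0.3723, 0.0])
([0.0, 0.0, 1.262], [-0.3882, 0.1169, 0.117])
```

step_arm(
  plan=[
    [[0,0,0.14],[-0.0423,-0.0372,0],0],
    [[0,0,0.28],[-0.0846,-0.0744,0],0],
    [[0,0,0.42],[-0.1269,-0.1116,0],0],
    [[0,0,0.56],[-0.1692,-0.1488,0],0],
    [[0,0,0.7],[-0.2115,-0.186,0],0],
    [[0,0,0.84],[-0.2538,-0.2232,0],0],
    [[0,0,0.98],[-0.2961,-0.2604,0],0],
    [[0,0,1.12],[-0.3384,-0.2976,0],0],
    [[0,0,1.26],[-0.3807,-0.3348,0],0],
    [[0,0,1.4],[-0.423,-0.372,0],0],
  ],
)

```text
time: 2.55
position: [0.5005, 0.0784, 0.237]
tool_rot: [2.487, 1.919, 0.002]
ft_force: [1.1, 0.5, 0.3]
grip_width: 0.997
```

step_arm(
  plan=[
    [[0,0,0.157],[-0.0485,0.0146,0],0],
    [[0,0,0.315],[-0.097,0.0292,0],0],
    [[0,0,0.472],[-0.1455,0.0438,0.02],0],
    [[0,0,0.629],[-0.194,0.0584,0.04],0],
    [[0,0,0.786],[-0.2425,0.073,0.06],0],
    [[0,0,0.944],[-0.291,0.0876,0.08],0],
    [[0,0,1.101],[-0.3395,0.1022,0.1],0],
    [[0,0,1.258],[-0.388,0.117,0.117],0],
    [[0,0,1.258],[-0.388,0.117,0.117],0],
    [[0,0,1.258],[-0.388,0.117,0.117],0],
  ],
)

```text
time: 3.8
position: [0.5165, -0.3245, 0.1194]
tool_rot: [-3.139, -0.097, 0.0]
ft_force: [0.2, -0.4, 0.6]
grip_width: 1.004
```

```bash
python3 - <<'E'
from p import *
s=ctrl.get_state(); print(s['time'],s['position'],ang(s['tool_rot']),s['joint_positions'].round(2),s['ft_force'])
c=[]
for n in('scene','top'):
    im=save(n,n+'1'); 
    x=im[200:350,240:440] if n=='scene' else im[130:280,260:460]
    c.append(cv2.resize(x[:,:,::-1],None,fx=2,fy=2))
cv2.imwrite('pics/c1.png',np.hstack(c))
E
```

```text
3.8 [ 0.51654889 -0.32445003  0.11941253] -86.46990110317412 [-0.12  0.4   0.8   1.72 -0.31  1.15 -0.75] [ 0.19108156 -0.42943875  0.62116175]
```

View pics/c1.png

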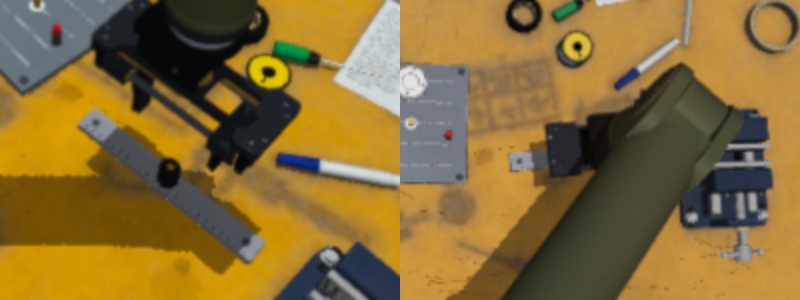

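step_arm(
  plan=[
    [[0,0,0],[0,0,0.03],0],
    [[0,0,0],[0,0,0.06],0],
    [[0,0,0],[0,0,0.08],0],
    [[0,0,0],[0,0,0.092],0],
    [[0,0,0],[0,0,0.092],0],
    [[0,0,0],[0,0,0.092],255],
    [[0,0,0],[0,0,0.092],255],
    [[0,0,0],[0,0,0.092],255],
    [[0,0,0],[0,0,0.092],255],
    [[0,0,0],[0,0,0.092],255],
  ],
  squeeze=20,
)

```text
time: 5.15
position: [0.5165, -0.3249, 0.0276]
tool_rot: [-3.14, -0.095, -0.0]
ft_force: [0.2, -0.0, 1.0]
grip_width: 0.518
```

```bash
python3 - <<'E'
from p import *
s=ctrl.get_state(); print(s['time'],s['position'],ang(s['tool_rot']),s['ft_force'],s['torque'],s['grip_width'])
E
```

```text
5.15 [ 0.51645266 -0.32494554  0.0275984 ] -86.51896682532242 [ 0.20072868 -0.02464019  0.97896106] [-0.06890584  0.11802526  0.01961443] 0.5181409167603963
```

step_arm(
  plan=[
    [[0,0,0],[0,0,0],255],
    [[0,0,0],[0,0,0],255],
    [[0,0,0],[0,0,0],255],
    [[0,0,0],[0,0,0],255],
    [[0,0,0],[0,0,0],255],
    [[0,0,0],[0,0,-0.005],255],
    [[0,0,0],[0,0,-0.02],255],
    [[0,0,0],[0,0,-0.045],255],
    [[0,0,0],[0,0,-0.07],255],
    [[0,0,0],[0,0,-0.08],255],
  ],
  squeeze=20,
)

```text
time: 6.4
position: [0.5172, -0.3256, 0.1097]
tool_rot: [3.139, 0.095, 0.004]
ft_force: [0.3, -0.2, -4.8]
grip_width: 0.268
```

```bash
python3 - <<'E'
from p import *
s=ctrl.get_state(); print(s['time'],s['position'],ang(s['tool_rot']),s['ft_force'],s['torque'],s['grip_width'])
c=[]
for n in('scene','top'):
    im=save(n,n+'2'); 
    x=im[200:350,240:440] if n=='scene' else im[130:280,260:460]
    c.append(cv2.resize(x[:,:,::-1],None,fx=2,fy=2))
cv2.imwrite('pics/c2.png',np.hstack(c))
E
```

```text
6.4 [ 0.51717606 -0.32559686  0.10973599] -86.52486137499378 [ 0.33505525 -0.23974187 -4.82770189] [-0.07593759  0.1801143  -0.01547149] 0.26795435089228326
```

View pics/c2.png

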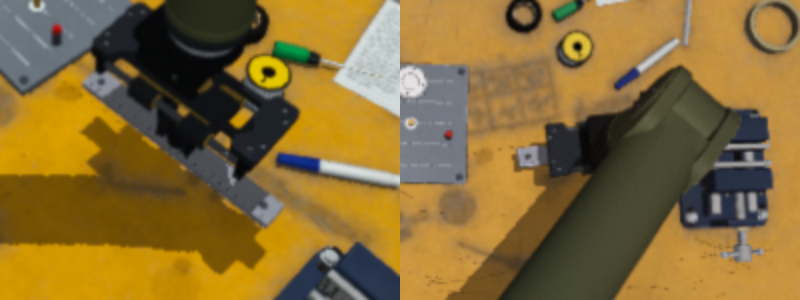

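```bash
python3 - <<'E'
from p import *
print(rel([.518,-.325,.108],-86.5,[.5514,.0359,.108],-93.04))
E
```

```text
([0.0, 0.0, 0.114], [0.0554, -0.3582, 0.0])
```

step_arm(
  plan=[
    [[0,0,0.01],[0.004,-0.025,0],255],
    [[0,0,0.025],[0.0115,-0.0736,0],255],
    [[0,0,0.041],[0.019,-0.122,0],255],
    [[0,0,0.057],[0.0265,-0.171,0],255],
    [[0,0,0.073],[0.034,-0.22,0],255],
    [[0,0,0.089],[0.0415,-0.269,0],255],
    [[0,0,0.1],[0.049,-0.318,0],255],
    [[0,0,0.114],[0.0545,-0.35,0],255],
    [[0,0,0.114],[0.0554,-0.3582,0],255],
    [[0,0,0.114],[0.0554,-0.3582,0],255],
  ],
  squeeze=20,
)

```text
time: 7.75
position: [0.5493, 0.0356, 0.1068]
tool_rot: [3.14, -0.082, -0.002]
ft_force: [-0.3, -1.6, -3.6]
grip_width: 0.269
```

```bash
python3 - <<'E'
from p import *
s=ctrl.get_state(); print(s['time'],s['position'],ang(s['tool_rot']),s['ft_force'],s['torque'],s['grip_width'],s['joint_positions'].round(2))
c=[]
for n in('scene','top'):
    im=save(n,n+'3'); 
    x=im[120:270,150:350] if n=='scene' else im[130:280,160:360]
    c.append(cv2.resize(x[:,:,::-1],None,fx=2,fy=2))
cv2.imwrite('pics/c3.png',np.hstack(c))
E
```

```text
7.75 [0.54931735 0.03558041 0.10684219] -93.01016363650676 [-0.28975632 -1.63369764 -3.58398533] [-0.04741571  0.10508928  0.00417428] 0.2692719216224271 [-0.73  0.25  0.7   1.88 -0.18  1.08 -1.58]
```

View pics/c3.png

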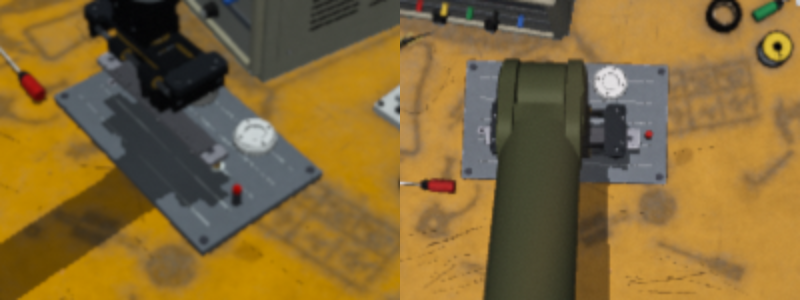

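step_arm(
  plan=[
    [[0,0,0],[0,0,0.01],255],
    [[0,0,0],[0,0,0.025],255],
    [[0,0,0],[0,0,0.04],255],
    [[0,0,0],[0,0,0.052],255],
    [[0,0,0],[0,0,0.058],255],
    [[0,0,0],[0,0,0.062],255],
    [[0,0,0],[0,0,0.064],255],
    [[0,0,0],[0,0,0.065],255],
    [[0,0,0],[0,0,0.066],255],
    [[0,0,0],[0,0,0.066],255],
  ],
  squeeze=20,
)

```text
time: 9.1
position: [0.5501, 0.036, 0.0417]
tool_rot: [-3.14, 0.083, -0.001]
ft_force: [-0.1, -0.6, -3.6]
grip_width: 0.268
```

```bash
cat > look.py <<'E'
from p import *
import sys
k=sys.argv[1]
s=ctrl.get_state(); print(s['time'],s['position'].round(4),ang(s['tool_rot']).round(2),s['ft_force'].round(2),s['torque'].round(3),s['grip_width'].round(3))
im=save('scene','scene'+k); a=cv2.resize(im[140:240,180:300,::-1],None,fx=5,fy=5,interpolation=cv2.INTER_CUBIC)
cv2.imwrite(f'pics/c{k}.png',a); save('top','top'+k)
E
python3 look.py 4
```

```text
Traceback (most recent call last):
  File "look.py", line 4, in <module>
    s=ctrl.get_state(); print(s['time'],s['position'].round(4),ang(s['tool_rot']).round(2),s['ft_force'].round(2),s['torque'].round(3),s['grip_width'].round(3))
                                                                                                                                       ^^^^^^^^^^^^^^^^^^^^^
AttributeError: 'float' object has no attribute 'round'
```

step_arm(
  plan=[
    [[0,0,0],[0,0,0.0005],255],
    [[0,0,0],[0,0,0.001],255],
    [[0,0,0],[0,0,0.0015],255],
    [[0,0,0],[0,0,0.002],255],
    [[0,0,0],[0,0,0.002],255],
    [[0,0,0],[0,0,0.002],255],
    [[0,0,0],[0,0,0.002],255],
    [[0,0,0],[0,0,0.002],255],
    [[0,0,0],[0,0,0.002],255],
    [[0,0,0],[0,0,0.002],255],
  ],
  squeeze=20,
)

```text
time: 10.35
position: [0.55, 0.036, 0.0396]
tool_rot: [-3.14, 0.083, -0.0]
ft_force: [0.1, -0.3, -4.6]
grip_width: 0.268
```

```bash
sed -i "s/s\['grip_width'\].round(3)/round(s['grip_width'],3)/" look.py; python3 look.py 4
```

```text
10.35 [0.55   0.036  0.0396] -93.04 [ 0.15 -0.25 -4.61] [-0.056  0.156 -0.04 ] 0.268
```

View pics/c4.png

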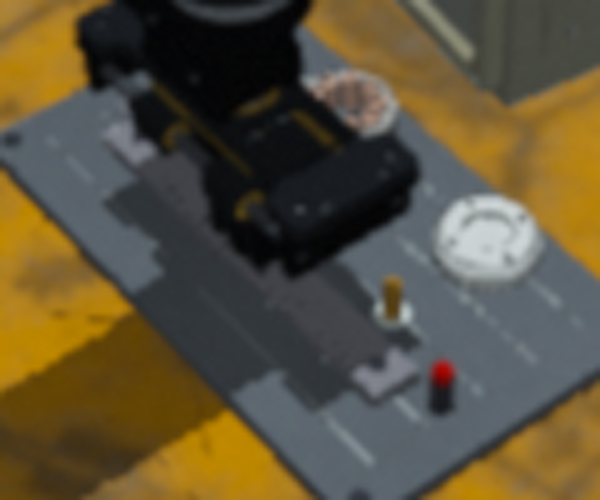

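step_arm(
  plan=[
    [[0,0,0],[0,0,0.0002],255],
    [[0,0,0],[0,0,0.0004],255],
    [[0,0,0],[0,0,0.0006],255],
    [[0,0,0],[0,0,0.0008],255],
    [[0,0,0],[0,0,0.001],255],
    [[0,0,0],[0,0,0.001],255],
    [[0,0,0],[0,0,0.001],255],
    [[0,0,0],[0,0,0.001],255],
    [[0,0,0],[0,0,0.001],255],
    [[0,0,0],[0,0,0.001],255],
  ],
  squeeze=20,
)

```text
time: 11.7
position: [0.55, 0.036, 0.0394]
tool_rot: [-3.14, 0.084, 0.0]
ft_force: [-4.5, 0.4, 7.6]
grip_width: 0.268
```

step_arm(
  plan=[
    [[0,0,0],[0,0,-0.0004],255],
    [[0,0,0],[0,0,-0.0007],255],
    [[0,0,0],[0,0,-0.0007],255],
    [[0,0,0],[0,0,-0.0007],255],
    [[0,0,0],[0.001,0,-0.0007],255],
    [[0,0,0],[0.002,0,-0.0007],255],
    [[0,0,0],[0.003,0,-0.0007],255],
    [[0,0,0],[0.004,0,-0.0007],255],
    [[0,0,0],[0.005,0,-0.0007],255],
    [[0,0,0],[0.006,0,-0.0007],255],
  ],
  squeeze=6,
)

```text
time: 12.95
position: [0.5548, 0.0358, 0.0391]
tool_rot: [-3.14, 0.083, 0.004]
ft_force: [-5.7, 1.1, 6.3]
grip_width: 0.274
```

```bash
python3 look.py 5
```

```text
12.95 [0.5548 0.0358 0.0391] -93.04 [-5.69  1.09  6.26] [-0.004  1.448  0.01 ] 0.274
```

View pics/c5.png

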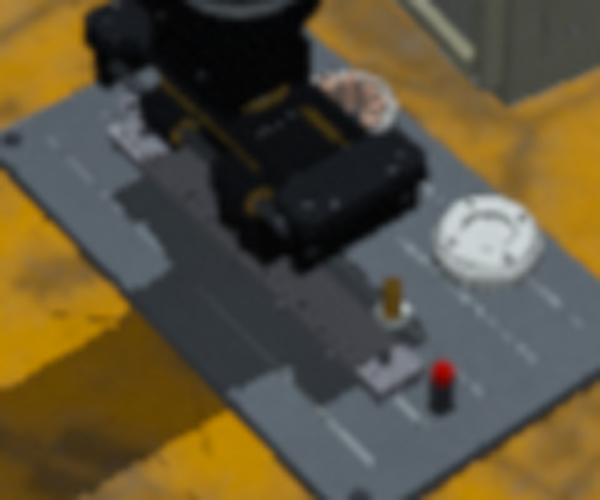

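step_arm(
  plan=[
    [[0,0,0],[0,0,-0.0003],255],
    [[0,0,0],[0,0,-0.0006],255],
    [[0,0,0],[0,0,-0.0006],255],
    [[0,0,0],[0.0005,0,-0.0006],255],
    [[0,0,0],[0.001,0,-0.0006],255],
    [[0,0,0],[0.0015,0,-0.0006],255],
    [[0,0,0],[0.002,0,-0.0006],255],
    [[0,0,0],[0.0025,0,-0.0006],255],
    [[0,0,0],[0.003,0,-0.0006],255],
    [[0,0,0],[0.003,0,-0.0006],255],
  ],
  squeeze=6,
)

```text
time: 14.3
position: [0.559, 0.0355, 0.0399]
tool_rot: [-3.14, 0.084, -0.0]
ft_force: [-0.2, -0.2, -4.7]
grip_width: 0.27
```

```bash
python3 look.py 6
```

```text
14.3 [0.559  0.0355 0.0399] -93.05 [-0.18 -0.18 -4.74] [-0.004  0.192  0.006] 0.27
```

step_arm(
  plan=[
    [[0,0,0],[0,0,0.0001],255],
    [[0,0,0],[0,0,0.0003],255],
    [[0,0,0],[0.0002,0,0.0003],255],
    [[0,0,0],[0.0004,0,0.0003],255],
    [[0,0,0],[0.0007,0,0.0003],255],
    [[0,0,0],[0.001,0,0.0003],255],
    [[0,0,0],[0.0013,0,0.0003],255],
    [[0,0,0],[0.0016,0,0.0003],255],
    [[0,0,0],[0.0018,0,0.0003],255],
    [[0,0,0],[0.002,0,0.0003],255],
  ],
  squeeze=6,
)

```text
time: 15.65
position: [0.5609, 0.0354, 0.0395]
tool_rot: [-3.14, 0.083, 0.0]
ft_force: [0.7, 0.4, -5.0]
grip_width: 0.275
```

```bash
python3 look.py 7
```

```text
15.65 [0.5609 0.0354 0.0395] -93.05 [ 0.69  0.41 -4.98] [-0.047  0.213  0.013] 0.275
```

View pics/c7.png

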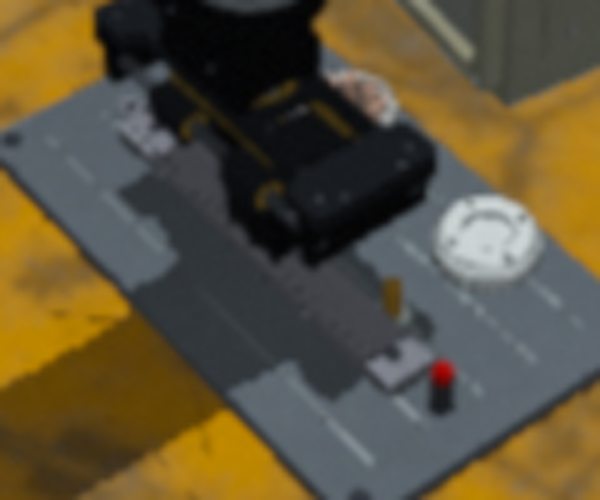

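step_arm(
  plan=[
    [[0,0,0],[0,0,0.0002],255],
    [[0,0,0],[0,0,0.0004],255],
    [[0,0,0],[0.0002,0,0.0004],255],
    [[0,0,0],[0.0004,0,0.0004],255],
    [[0,0,0],[0.0006,0,0.0004],255],
    [[0,0,0],[0.0008,0,0.0004],255],
    [[0,0,0],[0.001,0,0.0004],255],
    [[0,0,0],[0.0012,0,0.0004],255],
    [[0,0,0],[0.0014,0,0.0004],255],
    [[0,0,0],[0.0014,0,0.0004],255],
  ],
  squeeze=6,
)

```text
time: 17.0
position: [0.5624, 0.0353, 0.0392]
tool_rot: [3.14, -0.083, 0.0]
ft_force: [0.1, 0.1, -4.2]
grip_width: 0.272
```

```bash
python3 look.py 8
```

```text
17.0 [0.5624 0.0353 0.0392] -93.05 [ 0.15  0.07 -4.18] [-0.045  0.128 -0.017] 0.272
```

step_arm(
  plan=[
    [[0,0,0],[0,0,0.0001],255],
    [[0,0,0],[0,0,0.0002],255],
    [[0,0,0],[0,0,0.0003],255],
    [[0,0,0],[0,0,0.0003],255],
    [[0,0,0],[0.0002,0,0.0003],255],
    [[0,0,0],[0.0004,0,0.0003],255],
    [[0,0,0],[0.0006,0,0.0003],255],
    [[0,0,0],[0.0008,0,0.0003],255],
    [[0,0,0],[0.001,0,0.0003],255],
    [[0,0,0],[0.001,0,0.0003],255],
  ],
  squeeze=6,
)

```text
time: 18.35
position: [0.5627, 0.0353, 0.0391]
tool_rot: [-3.14, 0.084, 0.002]
ft_force: [-5.1, 0.8, 6.0]
grip_width: 0.268
```

```bash
python3 look.py 9
```

```text
18.35 [0.5627 0.0353 0.0391] -93.05 [-5.13  0.8   5.96] [-0.085  1.363  0.003] 0.268
```

View pics/c9.png

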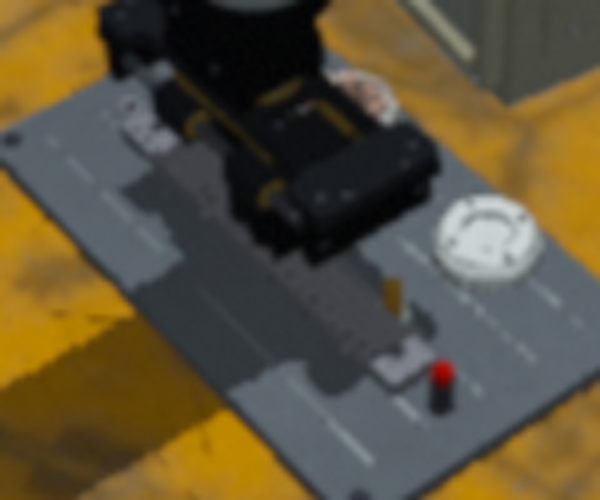

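step_arm(
  plan=[
    [[0,0,0],[0,0,-0.0001],255],
    [[0,0,0],[0,0,-0.0002],255],
    [[0,0,0],[0,0,-0.0002],255],
    [[0,0,0],[0,0,-0.0002],255],
    [[0,0,0],[0,0,-0.0002],255],
    [[0,0,0],[0,0,-0.0002],255],
    [[0,0,0],[0,0,-0.0002],255],
    [[0,0,0],[0,0,-0.0002],255],
    [[0,0,0],[0,0,-0.0002],255],
    [[0,0,0],[0,0,-0.0002],255],
  ],
  squeeze=6,
)

```text
time: 19.7
position: [0.5628, 0.0353, 0.0391]
tool_rot: [-3.14, 0.083, 0.002]
ft_force: [-6.3, -0.5, 4.4]
grip_width: 0.265
```

```bash
python3 look.py 10
```

```text
19.7 [0.5628 0.0353 0.0391] -93.05 [-6.28 -0.55  4.35] [0.013 1.315 0.009] 0.265
```

step_arm(
  plan=[
    [[0,0,0],[0,0,-0.0001],255],
    [[0,0,0],[0,0,-0.0002],255],
    [[0,0,0],[0,0,-0.0002],255],
    [[0,0,0],[0,0,-0.0002],255],
    [[0,0,0],[0,0,-0.0002],255],
    [[0,0,0],[0.0001,0,-0.0002],255],
    [[0,0,0],[0.0002,0,-0.0002],255],
    [[0,0,0],[0.0003,0,-0.0002],255],
    [[0,0,0],[0.0003,0,-0.0002],255],
    [[0,0,0],[0.0003,0,-0.0002],255],
  ],
  squeeze=6,
)

```text
time: 21.05
position: [0.5629, 0.0353, 0.0391]
tool_rot: [-3.14, 0.083, 0.003]
ft_force: [-6.1, 0.4, 3.9]
grip_width: 0.272
```

```bash
python3 look.py 11; python3 - <<'E'
from p import *
# visualise: project predicted bar top outline if fully seated, over image
im=np.load('pics/scene11.npy')[:,:,::-1].copy()
big=cv2.resize(im[140:240,180:300],None,fx=6,fy=6,interpolation=cv2.INTER_CUBIC)
cv2.imwrite('pics/c11.png',big)
E
```

```text
21.05 [0.5629 0.0353 0.0391] -93.05 [-6.14  0.36  3.91] [ 0.036  1.549 -0.04 ] 0.272
```

View pics/c11.png

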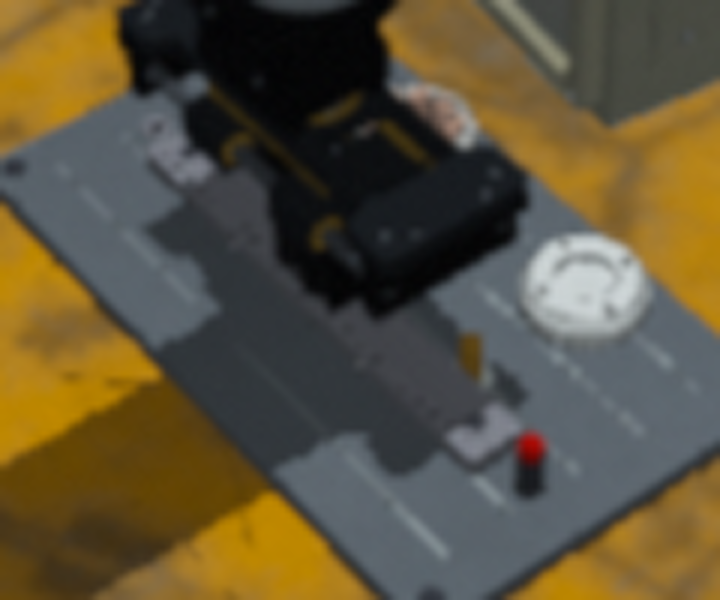

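step_arm(
  plan=[
    [[0,0,0],[0,0,-0.0001],255],
    [[0,0,0],[0,0,-0.0002],255],
    [[0,0,0],[0,0,-0.0003],255],
    [[0,0,0],[0,0,-0.0003],255],
    [[0,0,0],[0,0,-0.0003],255],
    [[0,0,0],[0.0001,0,-0.0003],255],
    [[0,0,0],[0.0002,0,-0.0003],255],
    [[0,0,0],[0.0003,0,-0.0003],255],
    [[0,0,0],[0.0003,0,-0.0003],255],
    [[0,0,0],[0.0003,0,-0.0003],255],
  ],
  squeeze=6,
)

```text
time: 22.4
position: [0.5634, 0.0353, 0.0393]
tool_rot: [-3.14, 0.083, 0.002]
ft_force: [-5.0, 1.0, -0.2]
grip_width: 0.273
```

```bash
python3 look.py 12
```

```text
22.4 [0.5634 0.0353 0.0393] -93.04 [-5.    1.02 -0.15] [ 0.085  1.398 -0.018] 0.273
```

step_arm(
  plan=[
    [[0,0,0],[0.0001,0,0],255],
    [[0,0,0],[0.0002,0,0],255],
    [[0,0,0],[0.0003,0,0],255],
    [[0,0,0],[0.0004,0,-0.0001],255],
    [[0,0,0],[0.0004,0,-0.0001],255],
    [[0,0,0],[0.0004,0,-0.0001],255],
    [[0,0,0],[0.0004,0,-0.0001],255],
    [[0,0,0],[0.0004,0,-0.0001],255],
    [[0,0,0],[0.0004,0,-0.0001],255],
    [[0,0,0],[0.0004,0,-0.0001],255],
  ],
  squeeze=6,
)

```text
time: 23.75
position: [0.5636, 0.0353, 0.0394]
tool_rot: [-3.14, 0.083, 0.003]
ft_force: [-6.1, 0.7, 0.5]
grip_width: 0.274
```

```bash
python3 look.py 13
```

```text
23.75 [0.5636 0.0353 0.0394] -93.04 [-6.12  0.72  0.53] [0.095 1.532 0.008] 0.274
```

```bash
cat > ov.py <<'E'
from p import *
import sys
def ov(k,s,off=.02,ang=-3.04,name='ov'):
    a=np.radians(ang); d=np.array([-np.sin(a),np.cos(a)]); n=np.array([np.cos(a),np.sin(a)])
    M=np.array([.58325,.03175]); c=M-n*off+d*s
    for cam,(x0,y0,w,h,f) in (('scene',(180,140,110,95,7)),('top',(190,170,105,45,7))):
        im=np.load(f'pics/{cam}{k}.npy')[y0:y0+h,x0:x0+w,::-1]
        b=cv2.resize(im,None,fx=f,fy=f,interpolation=cv2.INTER_CUBIC)
        for z,col in((.022,(0,255,0)),):
            P=[proj(cam,[*(c+n*i*.015+d*j*.12),z]) for i,j in((1,1),(1,-1),(-1,-1),(-1,1))]
            P=[((p-[x0,y0]+.5)*f) for p in P]
            cv2.polylines(b,[np.array(P).astype(int)],True,col,1)
        cv2.imwrite(f'pics/{name}{k}_{cam}.png',b)
ov(sys.argv[1],float(sys.argv[2]))
E
python3 ov.py 13 .0025
```

```text
(no output)
```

View pics/ov13_scene.png

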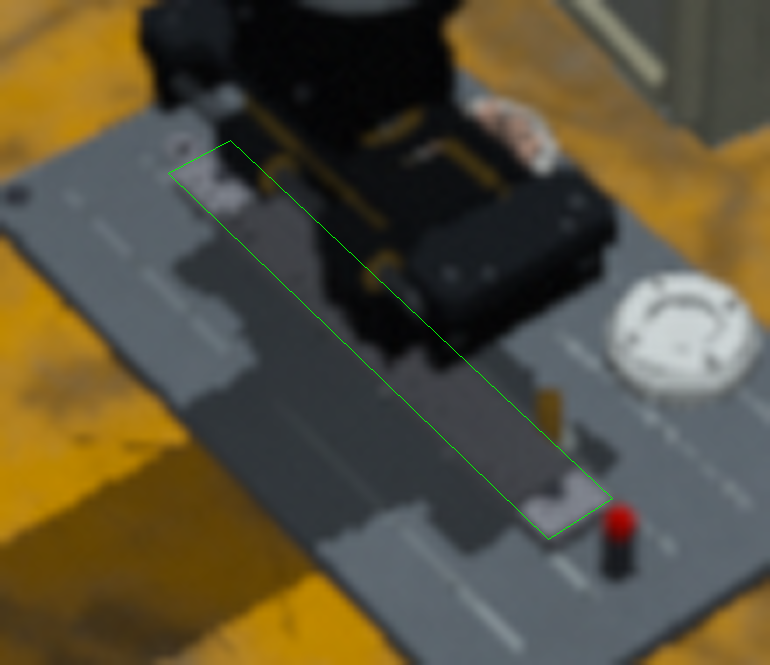

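View pics/ov13_top.png

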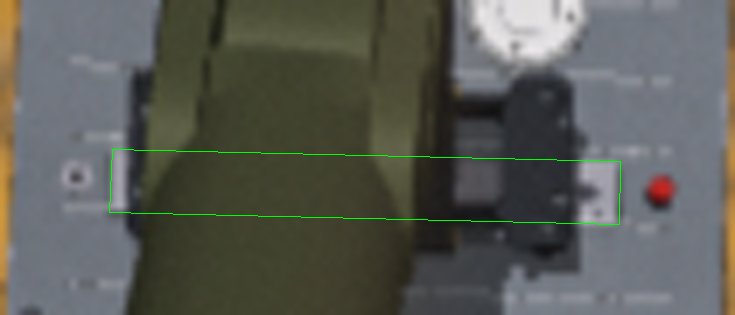

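step_arm(
  plan=[
    [[0,0,0],[0,0.0005,0],255],
    [[0,0,0],[0,0.0015,0],255],
    [[0,0,0],[0,0.0025,0],255],
    [[0,0,0],[0,0.0035,0],255],
    [[0,0,0],[0,0.0045,0],255],
    [[0,0,0],[0,0.0055,0],255],
    [[0,0,0],[0,0.0065,0],255],
    [[0,0,0],[0,0.0072,0],255],
    [[0,0,0],[0,0.0078,0],255],
    [[0,0,0],[0,0.008,0],255],
  ],
  squeeze=6,
)

```text
time: 25.1
position: [0.5635, 0.03, 0.0395]
tool_rot: [-3.138, 0.081, 0.002]
ft_force: [-6.2, 4.6, 0.3]
grip_width: 0.273
```

```bash
python3 look.py 14; python3 ov.py 14 -.0055
```

```text
25.1 [0.5635 0.03   0.0395] -92.95 [-6.18  4.62  0.28] [1.091 1.346 0.002] 0.273
```

View pics/ov14_scene.png

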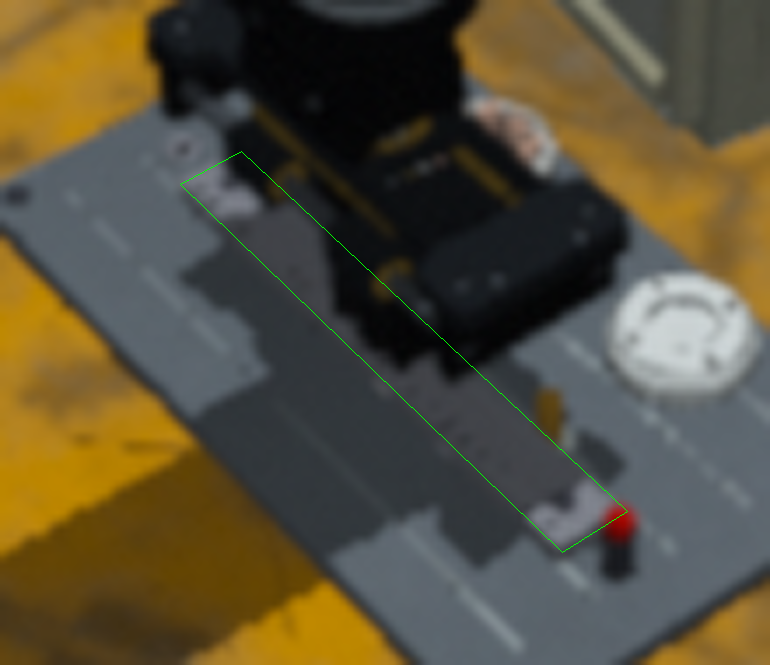

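View pics/ov14_top.png

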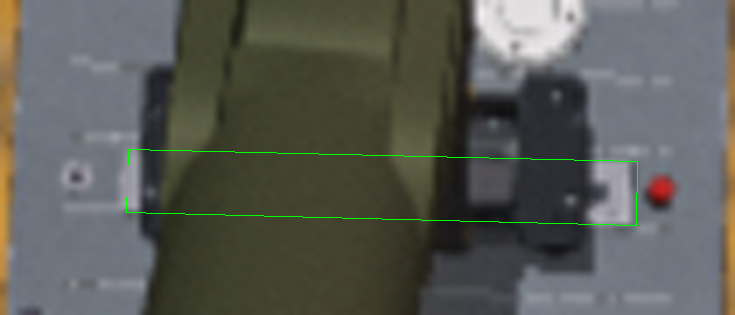

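step_arm(
  plan=[
    [[0,0,0],[0,0.0006,0],255],
    [[0,0,0],[0,0.0012,0],255],
    [[0,0,0],[0,0.0018,0],255],
    [[0,0,0],[0,0.0024,0],255],
    [[0,0,0],[0,0.003,0],255],
    [[0,0,0],[0,0.0036,0],255],
    [[0,0,0],[0,0.0042,0],255],
    [[0,0,0],[0,0.0046,0],255],
    [[0,0,0],[0,0.005,0],255],
    [[0,0,0],[0,0.005,0],255],
  ],
  squeeze=6,
)

```text
time: 26.45
position: [0.5632, 0.0249, 0.0394]
tool_rot: [-3.138, 0.081, 0.002]
ft_force: [-6.1, 4.4, -0.1]
grip_width: 0.276
```

```bash
python3 look.py 15
```

```text
26.45 [0.5632 0.0249 0.0394] -92.95 [-6.07  4.36 -0.08] [ 1.027  1.352 -0.005] 0.276
```

step_arm(
  plan=[
    [[0,0,0],[0,0.0002,0],255],
    [[0,0,0],[0,0.0004,0],255],
    [[0,0,0],[0,0.0006,0],255],
    [[0,0,0],[0,0.0008,0],255],
    [[0,0,0],[0,0.001,0],255],
    [[0,0,0],[0,0.0012,0],255],
    [[0,0,0],[0,0.0014,0],255],
    [[0,0,0],[0,0.0016,0],255],
    [[0,0,0],[0,0.0016,0],255],
    [[0,0,0],[0,0.0016,0],255],
  ],
  squeeze=6,
)

```text
time: 27.8
position: [0.5631, 0.0234, 0.0394]
tool_rot: [-3.138, 0.081, 0.002]
ft_force: [-5.7, 4.2, -0.0]
grip_width: 0.271
```

```bash
python3 look.py 16; python3 ov.py 16 -.009
```

```text
27.8 [0.5631 0.0234 0.0394] -92.94 [-5.72  4.21 -0.01] [1.05  1.376 0.005] 0.271
```

View pics/ov16_scene.png

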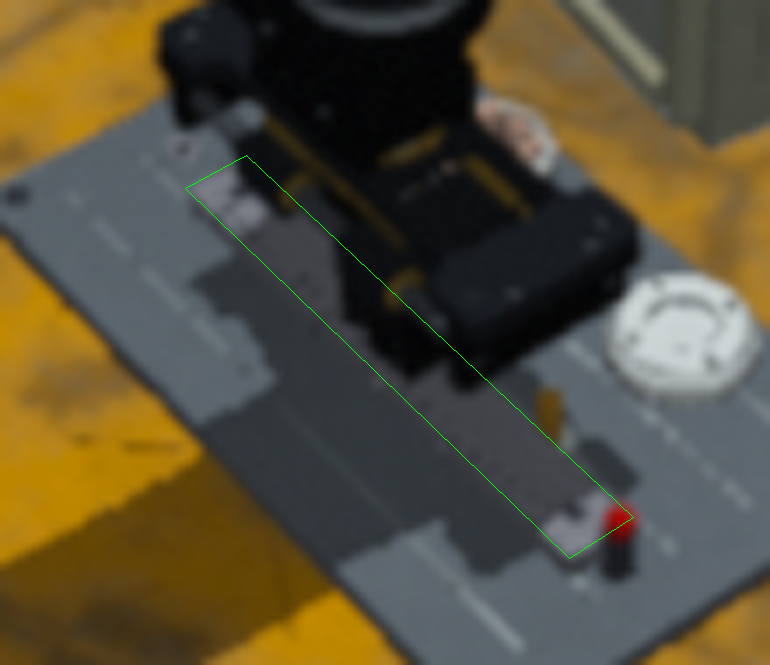

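step_arm(
  plan=[
    [[0,0,0],[0,0.0002,0],255],
    [[0,0,0],[0,0.0004,0],255],
    [[0,0,0],[0,0.0006,0],255],
    [[0,0,0],[0,0.0008,0],255],
    [[0,0,0],[0,0.001,0],255],
    [[0,0,0],[0,0.0012,0],255],
    [[0,0,0],[0,0.0014,0],255],
    [[0,0,0],[0,0.0015,0],255],
    [[0,0,0],[0,0.0015,0],255],
    [[0,0,0],[0,0.0015,0],255],
  ],
  squeeze=6,
)

```text
time: 29.15
position: [0.5631, 0.0221, 0.0394]
tool_rot: [-3.137, 0.08, 0.002]
ft_force: [-5.5, 5.8, -0.0]
grip_width: 0.271
```

```bash
python3 look.py 17
```

```text
29.15 [0.5631 0.0221 0.0394] -92.94 [-5.46  5.8  -0.01] [1.224 1.383 0.004] 0.271
```

step_arm(
  plan=[
    [[0,0,0],[0,0.0002,0],255],
    [[0,0,0],[0,0.0004,0],255],
    [[0,0,0],[0,0.0006,0],255],
    [[0,0,0],[0,0.0008,0],255],
    [[0,0,0],[0,0.0008,0],255],
    [[0,0,0],[0,0.0008,0],255],
    [[0,0,0],[0,0.0008,0],255],
    [[0,0,0],[0,0.0008,0],255],
    [[0,0,0],[0,0.0008,0],255],
    [[0,0,0],[0,0.0008,0],255],
  ],
  squeeze=6,
)

```text
time: 30.5
position: [0.5631, 0.022, 0.0395]
tool_rot: [-3.136, 0.08, 0.002]
ft_force: [-5.2, 6.9, -1.2]
grip_width: 0.271
```

```bash
python3 look.py 18; python3 ov.py 18 -.0102
```

```text
30.5 [0.5631 0.022  0.0395] -92.91 [-5.19  6.92 -1.18] [1.441 1.376 0.051] 0.271
```

View pics/ov18_scene.png

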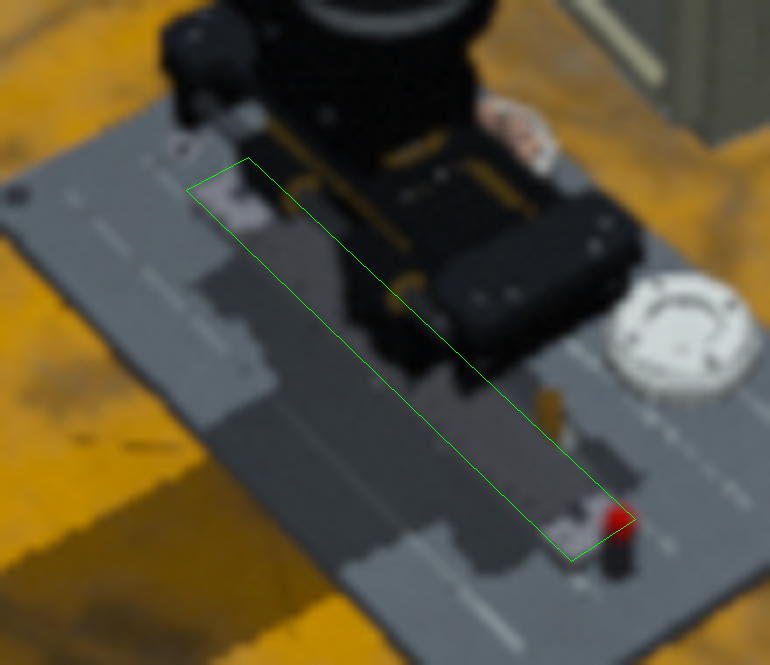

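View pics/ov18_top.png

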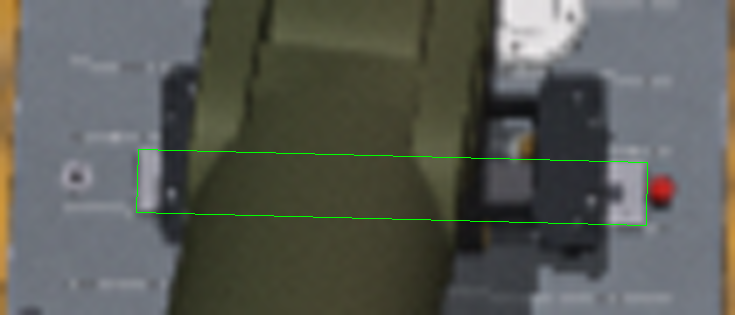

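step_arm(
  plan=[
    [[0,0,0],[0,-0.0002,0],255],
    [[0,0,0],[-0.0002,-0.0006,0],255],
    [[0,0,0],[-0.0004,-0.001,0],255],
    [[0,0,0],[-0.0006,-0.0014,0],255],
    [[0,0,0],[-0.0008,-0.0018,0],255],
    [[0,0,0],[-0.0008,-0.002,0],255],
    [[0,0,0],[-0.0008,-0.002,0],255],
    [[0,0,0],[-0.0008,-0.002,0],255],
    [[0,0,0],[-0.0008,-0.002,0],255],
    [[0,0,0],[-0.0008,-0.002,0],255],
  ],
  squeeze=6,
)

```text
time: 31.85
position: [0.5629, 0.022, 0.0394]
tool_rot: [-3.139, 0.082, -0.001]
ft_force: [-3.4, 4.3, -2.7]
grip_width: 0.275
```

```bash
python3 look.py 19
```

```text
31.85 [0.5629 0.022  0.0394] -92.99 [-3.44  4.28 -2.71] [0.913 0.895 0.023] 0.275
```

step_arm(
  plan=[
    [[0,0,0],[0,-0.0004,0.0001],255],
    [[0,0,0],[-0.0001,-0.0008,0.0002],255],
    [[0,0,0],[-0.0002,-0.0012,0.0002],255],
    [[0,0,0],[-0.0002,-0.0012,0.0002],255],
    [[0,0,0],[-0.0002,-0.0012,0.0002],240],
    [[0,0,0],[-0.0002,-0.0012,0.0002],140],
    [[0,0,0],[-0.0002,-0.0012,0.0002],140],
    [[0,0,0],[-0.0002,-0.0012,0.0002],140],
    [[0,0,0],[-0.0002,-0.0012,0.0002],140],
    [[0,0,0],[-0.0002,-0.0012,0.0002],140],
  ],
  squeeze=6,
)

```text
time: 33.2
position: [0.5628, 0.0213, 0.0396]
tool_rot: [3.14, -0.084, 0.001]
ft_force: [0.2, 0.8, -0.8]
grip_width: 0.451
```

```bash
python3 look.py 20
```

```text
33.2 [0.5628 0.0213 0.0396] -93.06 [ 0.21  0.83 -0.8 ] [-0.011  0.176  0.021] 0.451
```

step_arm(
  plan=[
    [[0,0,0],[0,0,-0.005],140],
    [[0,0,0],[0,0,-0.02],140],
    [[0,0,0],[0,0,-0.05],140],
    [[0,0,0],[0,0,-0.09],140],
    [[0,0,0],[0,0,-0.14],140],
    [[0,0,0],[0,-0.04,-0.17],140],
    [[0,0,0],[0,-0.09,-0.18],140],
    [[0,0,0],[0,-0.14,-0.18],140],
    [[0,0,0],[0,-0.19,-0.18],140],
    [[0,0,0],[0,-0.24,-0.18],140],
  ],
)

```text
time: 34.55
position: [0.5755, 0.2628, 0.2211]
tool_rot: [-3.139, 0.084, -0.003]
ft_force: [0.4, -0.3, -0.3]
grip_width: 0.446
```

step_arm(
  plan=[
    [[0,0,0],[0,-0.05,0],140],
    [[0,0,0],[0,-0.1,0],140],
    [[0,0,0],[0,-0.15,0],140],
    [[0,0,0],[0,-0.15,0],140],
    [[0,0,0],[0,-0.15,0],140],
    [[0,0,0],[0,-0.15,0],140],
    [[0,0,0],[0,-0.15,0],140],
    [[0,0,0],[0,-0.15,0],140],
    [[0,0,0],[0,-0.15,0],140],
    [[0,0,0],[0,-0.15,0],140],
  ],
)

```text
time: 35.8
position: [0.5833, 0.411, 0.2195]
tool_rot: [-3.14, 0.084, -0.0]
ft_force: [-0.7, 0.1, -0.7]
grip_width: 0.45
```

```bash
python3 look.py 21; python3 ov.py 21 -.0102; python3 - <<'E'
from m import *
for n,box in(('scene',(235,180,265,215)),('top',(225,180,262,212))):
    im=np.load(f'pics/{n}21.npy')
    print(n,'knob',seg(n,im,(0,0,0),(180,255,60),box,4))
E
```

```text
35.8 [0.5833 0.411  0.2195] -93.05 [-0.71  0.08 -0.72] [-0.068  0.205  0.022] 0.45
scene knob [(array([237.6 , 186.38]), 65, array([235, 180]), array([240, 192]))]
top knob [(array([247.  , 197.44]), 9, array([245, 195]), array([248, 199]))]
```

View pics/ov21_scene.png

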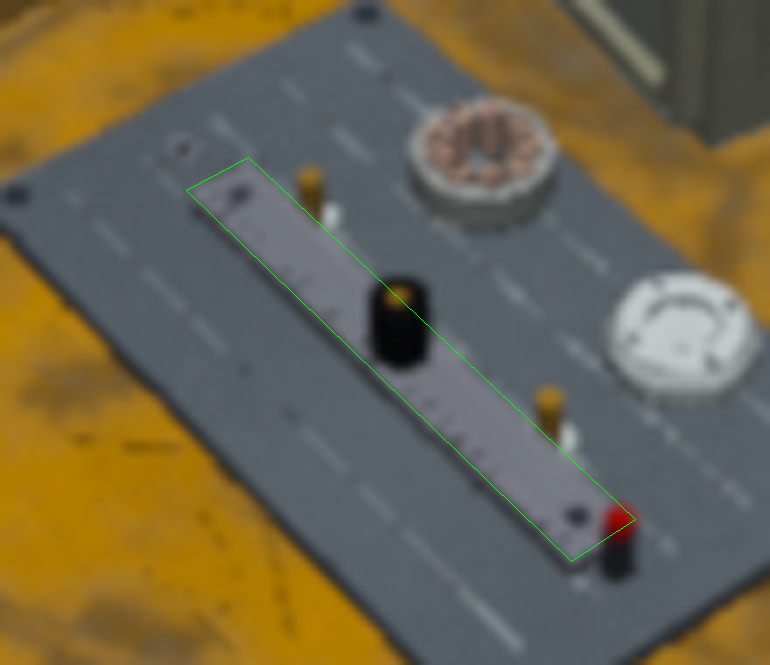

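View pics/ov21_top.png

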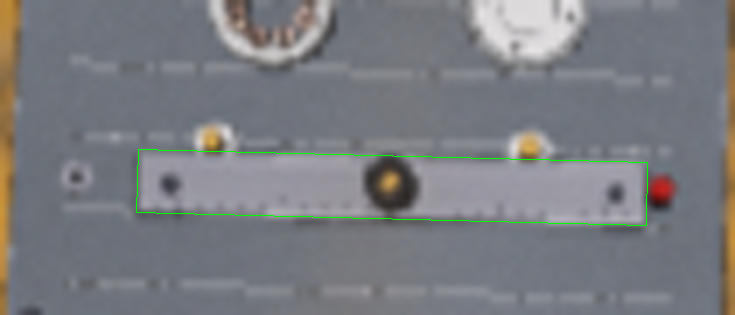

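```bash
python3 -c "
from bench import ctrl
print(ctrl.close_job(), ctrl.get_state()['time'])"
```

```text
the job is handed in; nothing more can be done
the job is handed in; nothing more can be done
```

I took the straightedge by its knob, carried it over the post and laid it flat on the plate on the robot's side of the pins. I slid it onto both pins and then along them to the red-capped post, and let go. I handed the job in soon after t = 35.8 s, within the 61 s limit.

- **On the pins:** the push was about 5–6 N. The turning moment stayed near zero over the last 13 mm of the slide, and the bar's path matched the pin line. I take that to mean it was bearing on both pins.
- **On the post:** the force along the bar rose from about 4 N to 7 N and the motion stopped, with the pins still loaded. I eased to about 3–4 N, backed off a little further, then opened the fingers.
- **After letting go:** both cameras show the bar along both pins with its end at the post. It matches the predicted seated outline to within about a pixel, roughly 3 mm. The end cap and stator look unmoved, but I did not check the screwdriver again. The gripper stands clear with no contact force.

- **Not confirmed:** the pictures cannot show a gap under a millimetre. Whether the bar still touches after release rests on the force readings taken before it.
- **Readings that disagreed:** the bar switched between hanging from the gripper and being pressed down with 4–8 N while I looked for the right height, so part of the approach to the pins was made with it barely off the plate. From the last of the approach to the pins until it met the post, the downward force was near zero, so it was resting on the plate.

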